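# Index the rinse sieve over the draining tray

## Robot

A 6-joint arm with a two-finger parallel gripper is mounted at the origin on the work surface. World frame = base frame: x ahead of the robot, y to its left, z up, the work surface at z = 0. Lengths are in mm, angles in rad, forces in N, time in s.
With the tool pointing down it reaches from about 350 to 775 mm from the base axis. Payload 7.3 kg.
Tool frame: the origin (TCP) lies at the very end of the fingers, on their centre line; the grasp point (between the pads) lies 19 mm behind it; z points along the fingers, y is the direction in which the jaws open and shut (so a half turn about z gives the same grasp; the last joint's range is limited). The gripper opens to 92 mm and grips with 3 to 60 N. Pads are 19 mm wide; open, the fingers measure 130 mm over their backs; the gripper's body (75 mm by 190 mm) begins 47 mm behind the grasp point.
Start: joints at [-1.455, 0.342, 1.524, -0, 1.275, -0.146], TCP at [135.902, -507.125, 226.741] pointing down, gripper open.
Joint ranges: [-2.53, 2.53], [-0.77, 2.02], [0.04, 2.7], [-1, 4.14], [0.28, 2.66], [-3.11, 3.11]. Speed limits (rad/s): [2.57, 2.57, 3.14, 3.14, 3.14, 3.14].

## Interface

Orientations are given as [roll, pitch, yaw] about the fixed x, y, z axes, in that order (R = Rz(yaw) Ry(pitch) Rx(roll)).
In Python, from cell import r gives the robot as it stands.
- The arm moves only by the shell command python3 -m inch 'ROWS' [OPENING]. ROWS is JSON, a list that holds one entry, the list of rows, each a list of 6 numbers: the shift along the tool's x, y, z in mm, then the turn, a rotation vector about the tool's x, y, z in degrees. A call has 1 to 8 rows; each row shifts and turns the commanded pose from where the row before left it, along the tool's axes as they then stand; what a row does not reach is not made up. A row lasts 1/10 s, in which the tool goes at most 50 mm and 8.59 degrees, less where a joint would pass 70% of its speed; a pose out of reach is approached as far as the arm can. A call with a gripper value outside its range is refused whole. OPENING is the finger opening in mm, from 0 to 91.8, set as the call begins (- or left out, the last holds). The fingers move at their own pace and stop on an object; the grip force is fixed at half the most. Time passes only in rows, so rows that do not move let the fingers close. It gives the time, the measured TCP pose, the force and the opening at its end, in the units of the state.
- r.read_state(): the state, without advancing time (a new reading comes with each control period).
- r.camera(name): name is "scene" or "top"; returns a dict with "pixels" (384x512x3 uint8, red, green, blue), "camera_matrix" (3x3 intrinsics, pixels), "R" (3x3) and "t" (3): a world point X has camera coordinates R X + t. Camera axes: x right, y down, z forward; pixel columns grow to the right and rows downward; lengths in mm; the calibration is good to about 2 mm. A picture is of the moment at which its call begins. There is no depth.
- r.close_job(): hands the job in, once; it reports no verdict.
The state is a dict: "clock": time; "joint_pos": joint angles; "dq": joint speeds; "effort": joint torques, N m; "tool_pos": TCP position; "orientation": TCP orientation; "wrist_force": force on the tool from outside, world axes, zero at the start; "wrist_torque": the same for the moment, N m; "gripper_width": opening from 0.0 (shut) to 1.0 (fully open).
Only numpy, scipy, OpenCV 4.12 (cv2) and the standard library are available. Lean on these libraries where they do the work, as an engineer would, in place of code of your own. Each camera call takes 0.05 s, during which the arm holds its last target. There are 200 camera calls.

## Task

In the dye studio the rinse sieve hangs on a swing arm that a spring plunger locks midway between two trays. Pull the plunger's knob straight up until its pin is out of the hole, swing the arm one hole round so that the sieve hangs over the tray with the wire grid, and let the plunger snap fully home in the hole there.

Things in the scene. Friction and masses are not known exactly. Their poses are not given: they have to be found in the camera images.
- knob (a point): Centre of the spring plunger's black knob, an upright cylinder 30 mm across, 40 mm tall, at one end of the grey swing arm. Plunger home: point 194 mm above the table, knob 174 to 214 mm. Below it: steel barrel 28 mm across (top 170 mm), arm 30 mm wide (top 146 mm). The lower, wider black cap on the post (44 mm across, top 168 mm) is not the plunger.
- sieve (a point): Centre of the rim of the steel sieve, 134 mm above the table, 150 mm across, 50 mm deep, at the arm's other end. The arm turns level about an upright post on the straight line from knob to sieve, 150 mm from the knob, 240 mm from the sieve, so the knob goes the opposite way to the sieve. It swings lightly while the pin is out.
- plunger (a joint): Pull of the plunger, m: 0 home in a hole, 0.030 at its stop; spring 6 N rising to 13 N. The pin clears the plate from 0.016; pull about 0.022. Five holes, 35 degrees apart about the post: the arm starts in the middle one, the trays belong to the next hole on either side. Holes are countersunk: a pin let go within 10 mm of a hole's centre slides in.
- grid_tray: Black open tray 180 x 180 x 55 mm with a steel wire grid across its top (58 mm high); origin at the centre of its underside. The other tray is alike but has no grid; which side each stands on varies. With the arm in the tray's hole, the sieve's centre hangs within 15 mm of the tray's centre.

How it is judged (in metres and radians):
On the way:
1. the plunger is pulled up at least 15 mm while the sieve is still within 30 mm of where it started (value of joint plunger above 0.015 m and distance of sieve from where it was at the start of the episode below 0.03 m), for 0.05 s.
At the end, for the whole second after the job is handed in: The sieve's centre is within 30 mm, seen from above, of the centre of the tray with the wire grid, and the plunger is home in that hole (pulled less than 3 mm) (value of joint plunger below 0.003 m and horizontal distance between sieve and grid_tray below 0.03 m); the robot touches nothing.
It also fails if it takes over 32 s, if anything falls off the work surface, if the arm or the gripper's body presses on something with over 40 N, if the wrist force passes 120 N, or if a joint passes its speed limit or range.

## Working session

There is one attempt and no reset: what is moved stays moved. The work goes in short steps, Python scripts to look and compute and a shell command to move; the robot and the scene stay as the last step left them, time stands still between calls to the robot, and variables do not carry over. Pictures are saved under pics/ and viewed, about 8 in all and at most 12, crops included, and the job is handed in when it is done.

```bash
ls; mkdir -p pics; python3 - <<'E'
from cell import r
import cv2,numpy as np
for n in("scene","top"):
    c=r.camera(n); cv2.imwrite(f"pics/{n}0.png",c["pixels"][...,::-1])
    np.savez(f"{n}.npz",**c)
    print(n,np.round(c["camera_matrix"],1).tolist(),np.round(c["R"],3).tolist(),np.round(c["t"],1).tolist())
s=r.read_state();print(s)
E
```

```text
pics
scene [[436.4, 0.0, 264.9], [0.0, 436.4, 185.9], [0.0, 0.0, 1.0]] [[-0.723, 0.691, 0.007], [0.586, 0.619, -0.523], [-0.366, -0.374, -0.852]] [356.4, -256.1, 1159.0]
top [[438.4, 0.0, 258.6], [0.0, 438.4, 181.8], [0.0, 0.0, 1.0]] [[0.01, -1.0, -0.027], [-0.989, -0.006, -0.144], [0.144, 0.028, -0.989]] [34.0, 568.6, 931.5]
{'clock': 0.1, 'joint_pos': array([-1.45499639e+00,  3.42656812e-01,  1.52490545e+00, -2.94603889e-05,
        1.27534717e+00, -1.45993223e-01]), 'dq': array([-0.00074873, -0.00223625, -0.00136487, -0.00044372,  0.00087029,
        0.00065976]), 'effort': array([ 3.26931789e-03, -4.31999981e+01, -2.44696480e+01,  7.18645309e-02,
        5.25353872e-02, -6.21376989e-05]), 'tool_pos': array([ 135.85325049, -506.76560829,  226.11808352]), 'orientation': array([-3.14028579e+00, -1.63685258e-04,  2.61801655e-01]), 'wrist_force': array([-0.2768193 , -0.51492121,  0.73324724]), 'wrist_torque': array([-0.01292146,  0.03263875,  0.05202109]), 'gripper_width': 0.9977515590487321}
```

View pics/top0.png

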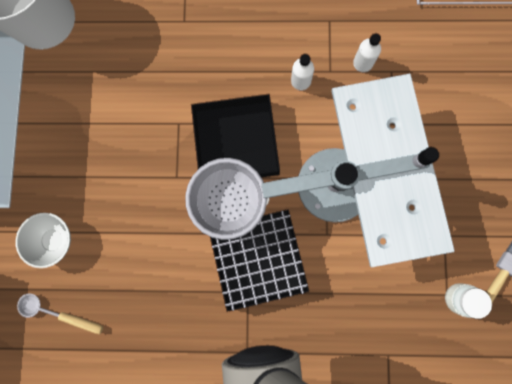

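View pics/scene0.png

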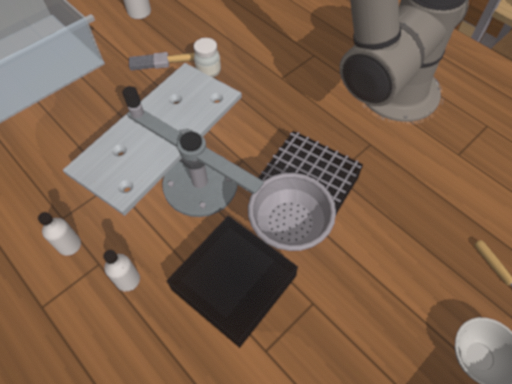

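```bash
cat > h.py <<'E'
import numpy as np,cv2
def ray(c,u,v,z):
    K,R,t=c["camera_matrix"],c["R"],c["t"]
    d=R.T@np.linalg.solve(K,[u,v,1]);o=-R.T@t
    return o+d*(z-o[2])/d[2]
def proj(c,X):
    p=c["camera_matrix"]@(c["R"]@np.asarray(X,float)+c["t"]);return p[:2]/p[2]
def blob(c,box,thr=45):
    x0,y0,x1,y1=box
    m=(c["pixels"][y0:y1,x0:x1].max(2)<thr).astype(np.uint8)
    n,l,s,ce=cv2.connectedComponentsWithStats(m)
    i=1+s[1:,4].argmax();return ce[i]+[x0,y0],s[i]
def solve2(c1,p1,c2,p2):
    A=[];b=[]
    for c,p in((c1,p1),(c2,p2)):
        o=ray(c,*p,0);d=ray(c,*p,100)-o;d/=np.linalg.norm(d)
        P=np.eye(3)-np.outer(d,d);A.append(P);b.append(P@o)
    return np.linalg.lstsq(np.vstack(A),np.hstack(b),rcond=None)[0]
E
python3 - <<'E'
from h import *
t=dict(np.load("top.npz"));s=dict(np.load("scene.npz"))
kt,a=blob(t,(405,135,450,180));ks,b=blob(s,(115,80,150,125))
print("knob px",kt,a,ks,b)
k=solve2(t,kt,s,ks);print("knob tri",k,"z194",ray(t,*kt,194),ray(s,*ks,194))
ct,a=blob(t,(325,150,366,196));cs,b=blob(s,(170,120,212,165))
print("cap",ct,a,cs,b,solve2(t,ct,s,cs),ray(t,*ct,160),ray(s,*cs,160))
print("sieve",ray(t,226,197,134),ray(s,292,207,134))
print("grid ctr",ray(t,260,261,58))
E
```

```text
knob px [428.43852459 155.8852459 ] [ 14  13  20  17 244] [138. 100.] [23 20  1  1  1]
knob tri [ 594.23776581 -280.91221061  182.72217792] z194 [ 596.89493327 -282.26338658  194.        ] [ 594.75478487 -263.56815539  194.        ]Traceback (most recent call last):
  File "<stdin>", line 6, in <module>
  File "h.py", line 12, in blob
    i=1+s[1:,4].argmax();return ce[i]+[x0,y0],s[i]
        ~~~~~~~~~~~~~~^^
ValueError: attempt to get argmax of an empty sequence
```

```bash
python3 - <<'E'
from h import *
t=dict(np.load("top.npz"));s=dict(np.load("scene.npz"))
kt,a=blob(t,(405,135,450,180));ks,b=blob(s,(115,80,150,125),75)
print("knob px",kt,a,ks,b)
print("tri",solve2(t,kt,s,ks),"z194",ray(t,*kt,194),ray(s,*ks,194))
ct,a=blob(t,(325,150,366,196));cs,b=blob(s,(170,120,212,165),75)
print("cap",ct,a,cs,b,ray(t,*ct,160),ray(s,*cs,160))
print("sieve",ray(t,226,197,134),ray(s,292,207,134))
# tray grid corners in top view
print("grid ctr",ray(t,260,261,58))
E
```

```text
knob px [428.43852459 155.8852459 ] [ 14  13  20  17 244] [130.83695652  96.43115942] [  7   7  18  20 276]
tri [ 598.09762691 -284.00953973  190.56888943] z194 [ 596.89493327 -282.26338658  194.        ] [ 599.66039528 -281.38087247  194.        ]
cap [346.12612613 173.51651652] [ 11  14  21  20 333] [190.28797468 141.0443038 ] [ 10  12  21  19 316] [ 568.37851317 -134.72956793  160.        ] [ 570.30666978 -134.53110258  160.        ]
sieve [523.76935898 100.84498855 134.        ] [519.00167429  99.48499093 134.        ]
grid ctr [395.83015457  33.36039433  58.        ]
```

```bash
python3 - <<'E'
from h import *
s=dict(np.load("scene.npz"))
for p in((102,62),(92,15),(68,0),(0,122)):
  print(p,[ray(s,*p,z)[:2].round() for z in(0,100,200)])
E
```

```text
(102, 62) [array([ 516., -627.]), array([ 553., -513.]), array([ 590., -399.])]
(92, 15) [array([ 428., -819.]), array([ 475., -682.]), array([ 522., -545.])]
(68, 0) [array([ 443., -931.]), array([ 488., -781.]), array([ 534., -631.])]
(0, 122) [array([ 818., -619.]), array([ 819., -505.]), array([ 821., -392.])]
```

```bash
python3 -m inch '[[[0,0,-50,0,0,-8.5],[0,0,-30,0,0,-8.5],[40,0,0,0,0,-8.5],[40,0,0,0,0,-8.5],[40,0,0,0,0,-8.5]]]' 80
```

```text
clock: 0.6
tool_pos: [227.4, -429.0, 306.3]
orientation: [-3.141, -0.0, 1.009]
wrist_force: [0.5, -0.1, -0.9]
gripper_width: 0.872
```

```bash
python3 -m inch '[[[0,0,0,0,0,-7.25],[0,0,0,0,0,-7.25],[0,0,0,0,0,-7.25],[0,0,0,0,0,-7.25],[0,0,0,0,0,-7.25],[0,0,0,0,0,-7.25]]]'; python3 -m inch '[[[9,49,0,0,0,0],[9,49,0,0,0,0],[9,49,0,0,0,0],[9,49,0,0,0,0],[9,49,0,0,0,0],[9,49,0,0,0,0],[9,49,0,0,0,0],[9,49,0,0,0,0]]]'; python3 -m inch '[[[0,0,30,0,0,0],[0,0,20,0,0,0],[0,0,0,0,0,0]]]'
python3 - <<'E'
from cell import r
import cv2,numpy as np
from h import *
s=r.read_state();print(s["tool_pos"],s["orientation"])
ims=[]
for n in("top","scene"):
    c=r.camera(n);u,v=proj(c,s["tool_pos"]).astype(int)
    u=min(max(u,60),451);v=min(max(v,60),323)
    ims.append(cv2.resize(np.ascontiguousarray(c["pixels"][v-60:v+60,u-60:u+60,::-1]),(400,400)))
    print(n,u-60,v-60)
cv2.imwrite("pics/near.png",np.hstack(ims))
E
```

```text
clock: 1.2
tool_pos: [226.4, -429.5, 306.3]
orientation: [-3.141, -0.001, 1.768]
wrist_force: [0.8, -0.4, -0.4]
gripper_width: 0.871
clock: 2.0
tool_pos: [599.2, -283.1, 306.2]
orientation: [-3.141, -0.0, 1.763]
wrist_force: [0.8, -0.6, 0.1]
gripper_width: 0.874
clock: 2.3
tool_pos: [596.5, -283.0, 252.4]
orientation: [-3.136, -0.005, 1.764]
wrist_force: [0.2, -0.0, 0.5]
gripper_width: 0.872
[ 596.51184496 -283.03989978  252.37272813] [-3.13564182 -0.0053877   1.76356833]
top 380 89
scene 63 13
```

View pics/near.png

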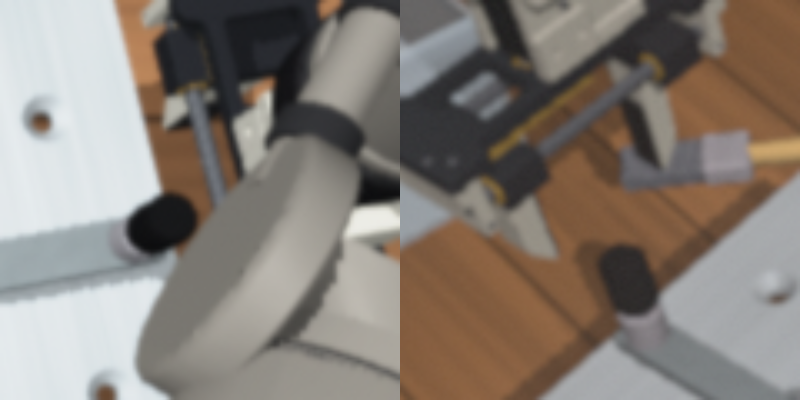

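Both crops look right. Left (top view): the knob is at about (160,222), with the gripper displaced only by parallax. Right (scene view): the finger tips at (550,255) and (665,165) straddle the knob, whose top is at (622,255). I'll descend.

```bash
python3 -m inch '[[[0,1,25,0,0,0],[0,0,25,0,0,0],[0,0,20,0,0,0],[0,0,7,0,0,0],[0,0,0,0,0,0]]]' 80; python3 -m inch '[[[0,0,0,0,0,0],[0,0,0,0,0,0],[0,0,0,0,0,0],[0,0,0,0,0,0],[0,0,0,0,0,0],[0,0,0,0,0,0]]]' 20
```

```text
clock: 2.9
tool_pos: [598.4, -284.5, 180.3]
orientation: [3.141, 0.0, 1.762]
wrist_force: [-0.5, 0.0, 0.9]
gripper_width: 0.873
clock: 3.5
tool_pos: [598.5, -284.1, 179.8]
orientation: [3.142, 0.0, 1.763]
wrist_force: [1.0, -0.5, -1.0]
gripper_width: 0.397
```

```bash
python3 -m inch '[[[0,0,0,0,0,0],[0,0,0,0,0,0],[0,0,0,0,0,0],[0,0,0,0,0,0]]]' 20
```

```text
clock: 3.9
tool_pos: [598.4, -284.2, 179.7]
orientation: [-3.141, 0.0, 1.763]
wrist_force: [-1.1, -0.1, 1.2]
gripper_width: 0.32
```

```bash
python3 -m inch '[[[0,0,-8,0,0,0],[0,0,-8,0,0,0],[0,0,-8,0,0,0],[0,0,0,0,0,0],[0,0,0,0,0,0]]]'
```

```text
clock: 4.4
tool_pos: [598.3, -284.1, 202.9]
orientation: [-3.141, -0.001, 1.763]
wrist_force: [1.0, -3.6, -11.6]
gripper_width: 0.319
```

```bash
python3 -m inch '[[[0.14,6.54,0,0,0,-2.5],[0.57,13.08,0,0,0,-5],[0.57,13.08,0,0,0,-5],[0.14,6.54,0,0,0,-2.5]]]';python3 -m inch '[[[0.14,6.54,0,0,0,-2.5],[0.57,13.08,0,0,0,-5],[0.57,13.08,0,0,0,-5],[0.57,13.08,0,0,0,-5],[0.14,6.54,0,0,0,-2.5],[0,0,0,0,0,0],[0,0,0,0,0,0]]]'
python3 - <<'E'
from cell import r
import cv2,numpy as np
from h import *
s=r.read_state();p=s["tool_pos"];print(p,s["orientation"],s["wrist_force"])
q=np.array([569,-134.6]);d=p[:2]-q;print("tool: r",np.hypot(*d),"ang",np.degrees(np.arctan2(d[1],d[0])))
c=r.camera("top");cv2.imwrite("pics/swung.png",c["pixels"][...,::-1])
E
```

```text
clock: 4.8
tool_pos: [636.3, -271.0, 202.4]
orientation: [-3.141, -0.001, 2.028]
wrist_force: [0.9, -3.2, -12.5]
gripper_width: 0.317
clock: 5.5
tool_pos: [677.8, -240.6, 202.7]
orientation: [3.142, -0.001, 2.373]
wrist_force: [2.5, 0.4, -12.8]
gripper_width: 0.316
[ 677.81680084 -240.57526925  202.74691909] [ 3.14159185e+00 -1.31973741e-03  2.37293288e+00] [  2.49090649   0.43267091 -12.82720263]
tool: r 151.8942192336297 ang -44.24206572986039
```

View pics/swung.png

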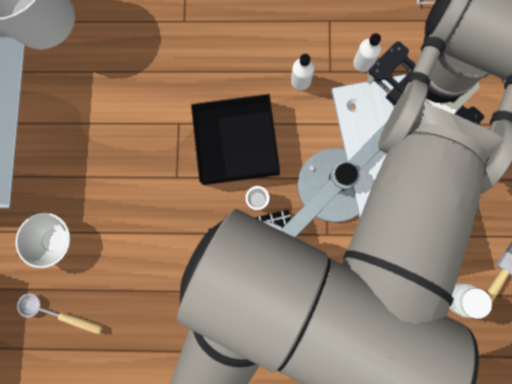

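The arm has turned 34.7° (its line now runs from the post at (346,175) to the lower left, over the grid). I'll lower the pin into the hole.

```bash
python3 -m inch '[[[0,0,8,0,0,0],[0,0,8,0,0,0],[0,0,8,0,0,0],[0,0,0,0,0,0],[0,0,0,0,0,0]]]'
```

```text
clock: 6.05
tool_pos: [677.6, -241.1, 180.0]
orientation: [-3.141, 0.0, 2.374]
wrist_force: [-1.5, 1.8, -6.1]
gripper_width: 0.315
```

```bash
python3 -m inch '[[[0,0,0,0,0,0],[0,0,0,0,0,0],[0,0,0,0,0,0],[0,0,0,0,0,0],[0,0,0,0,0,0],[0,0,0,0,0,0]]]' 80; python3 -m inch '[[[0,0,-25,0,0,0],[0,0,-40,0,0,0],[0,0,-40,0,0,0],[0,0,-20,0,0,0],[-10,-30,0,0,0,0],[-10,-45,0,0,0,0],[-10,-45,0,0,0,0],[-10,-45,0,0,0,0]]]'; python3 -m inch '[[[-10,-45,0,0,0,0],[-10,-45,0,0,0,0],[-10,-40,0,0,0,0],[0,0,0,0,0,0],[0,0,0,0,0,0]]]'
python3 - <<'E'
from cell import r
import cv2,numpy as np
print(r.read_state()["wrist_force"])
for n in("scene","top"):
    c=r.camera(n); cv2.imwrite(f"pics/{n}1.png",c["pixels"][...,::-1]); np.savez(f"{n}1.npz",**c)
E
```

```text
clock: 6.65
tool_pos: [677.9, -241.2, 179.9]
orientation: [-3.142, 0.0, 2.374]
wrist_force: [0.3, 0.3, -0.8]
gripper_width: 0.794
clock: 7.45
tool_pos: [591.1, -388.6, 304.8]
orientation: [-3.141, 0.0, 2.374]
wrist_force: [-0.1, 0.2, -0.4]
gripper_width: 0.874
clock: 7.95
tool_pos: [522.5, -502.8, 304.3]
orientation: [3.141, -0.0, 2.372]
wrist_force: [0.6, -0.5, -0.0]
gripper_width: 0.871
[ 0.61614127 -0.52091789 -0.0331386 ]
```

View pics/top1.png

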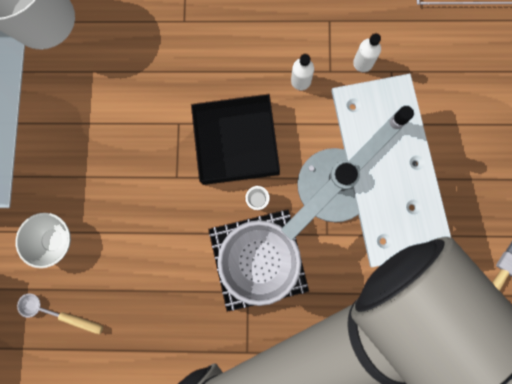

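View pics/scene1.png

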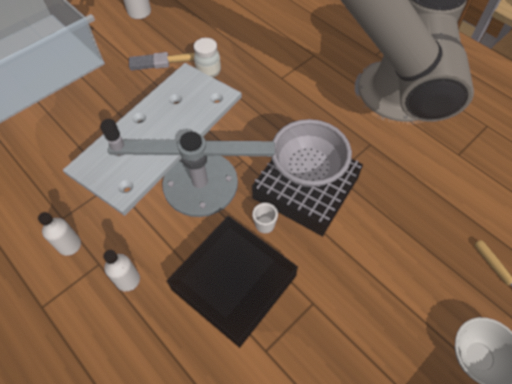

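The top view shows the sieve at (259,262) over the grid, whose centre is about (258,261), and the knob at (403,115). The scene view shows the sieve at about (312,153) over the grid tray and the robot clear of everything. Next I'll measure the knob height and the sieve's distance from the tray.

```bash
python3 - <<'E'
from h import *
t=dict(np.load("top1.npz"));s=dict(np.load("scene1.npz"))
kt,a=blob(t,(385,95,425,135));ks,b=blob(s,(92,110,128,150),75)
k=solve2(t,kt,s,ks);print(kt,a,ks,b,"knob",k)
for z in(194,216):print("px if z",z,proj(t,[k[0],k[1],z]),proj(s,[k[0],k[1],z]))
q=np.array([569,-134.6]);d=k[:2]-q;print(np.hypot(*d),"ang",np.degrees(np.arctan2(d[1],d[0])),"sieve from arm",q-d/np.hypot(*d)*240)
print("sieve",ray(t,259.5,262,134),ray(s,312,152,134),"grid",ray(t,258.5,261,58))
E
```

```text
[403.38073394 115.20183486] [ 10  12  18  18 218] [109.47719298 129.2       ] [  9   9  18  22 285] knob [ 676.62947008 -240.19019422  191.90383941]
px if z 194 [404.06350348 114.50420943] [109.65114122 128.62451783]
px if z 216 [407.66121739 110.97008529] [106.17435755 121.16544479]
150.77596607338543 ang -44.4520283217481 sieve from arm [397.6791092   33.47484159]
sieve [396.46951542  32.57035106 134.        ] [398.8222812   38.37033348 134.        ] grid [395.79588463  36.5506203   58.        ]
```

```bash
python3 -c "
from cell import r
print(r.close_job(), r.read_state()['clock'])"
```

```text
the job is handed in; nothing more can be done
the job is handed in; nothing more can be done
```

The sieve now hangs over the tray with the wire grid with the plunger home in that hole, and the job is handed in. I gripped the knob, pulled it up about 23 mm with about 12 N at the wrist, and swung the arm about 35° towards the grid tray. I then lowered the pin into the hole, let go and moved the gripper clear, all by about 8 s on the robot's clock.

**Last checks before handing in:**
- **Sieve:** its centre is within about 5 mm of the tray's centre seen from above. The two camera views disagree by about 6 mm across the table.
- **Plunger:** the knob measured 191.9 mm high, against 190.6 mm by the same method before the pull. That is home within the measuring error. Just before I let go, the height and wrist force (6 N) also matched the home position. I could not read the plunger joint directly.
- **Arm angle:** the knob turned 34.3° by the cameras (34.7° by the tool position), against 35° between holes.
- **Contact:** the wrist force is near zero and both views show the robot touching nothing.

No check failed. Handing in gives no verdict, so I don't have the judged result.

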